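# Read the humidity in the print drying case

### The arm

A 7-joint arm with a two-finger parallel gripper is mounted at the origin on the work surface. World frame = base frame: x ahead of the robot, y to its left, z up, the work surface at z = 0. Lengths are in m, angles in rad, forces in N, time in s.
With the tool pointing down it reaches from about 0.425 to 1.025 m from the base axis. Payload 9.4 kg.
Tool frame: the origin (TCP) lies midway between the tips of the shut fingers; the grasp point (between the pads) lies 19 mm behind it; z points along the fingers, y is the line along which they close (so a half turn about z gives the same grasp; the last joint's range is limited). The gripper opens to 93 mm and grips with 3 to 60 N. Pads are 15 mm wide; open, the fingers measure 128 mm over their backs; the gripper's body (75 mm by 188 mm) begins 65 mm behind the grasp point.
Start: joints at [-1.358, 0.599, -0.003, 1.599, 0.002, 0.943, -0.08], TCP at [0.207, 0.695, 0.219] pointing down, gripper open.
Joint ranges: [-2.57, 2.57], [-0.35, 1.97], [-1.29, 1.29], [0.11, 2.56], [-1.05, 4.19], [0.11, 1.86], [-2.63, 2.63]. Speed limits (rad/s): [2.22, 2.22, 3.01, 3.01, 3.14, 3.14, 3.14].

### API

Orientations are given as a unit quaternion [x, y, z, w].
In Python, from plant import get_obs, snapshot, close_job gives the robot as it stands.
- The arm moves only by the shell command python3 -m crank 'ROWS' [FORCE]. ROWS is JSON, a list that holds one entry, the list of rows, each a list of 7 numbers: the shift along the world's x, y, z in cm, then the turn, a rotation vector about the world's x, y, z in degrees, then the closure, from 0 (fully open) to 1 (shut). A call has 1 to 20 rows; each row shifts and turns the commanded pose from where the row before left it; what a row does not reach is not made up. A row lasts 1/12 s, in which the tool goes at most 41.7 mm and 7.16 degrees, less where a joint would pass 70% of its speed; a pose out of reach is approached as far as the arm can. A call is refused whole if a number of a shift passes 4.17 or a number of a turn 7.16, either way. A call with a gripper value outside its range is refused whole. The fingers move at their own pace and stop on an object; FORCE is the grip in N (left out, the last holds). Time passes only in rows, so rows that do not move let the fingers close. It gives the time, the measured TCP pose, the force, the opening and the grip force at its end, in the units of the state.
- get_obs(): the state, without advancing time (a new reading comes with each control period).
- snapshot(name): name is "side" or "top" or "wrist"; returns a dict with "img" (400x640x3 uint8, blue, green, red), "z_map" (400x640 float32, m along the optical axis (not along the pixel's ray), 0 where there is no reading), "fx", "fy", "cx", "cy" (pixels), "extrinsics" (4x4, takes a point from world to camera coordinates). Camera axes: x right, y down, z forward; pixel columns grow to the right and rows downward; lengths in m; the calibration is good to about 2 mm. A picture is of the moment at which its call begins.
- close_job(): hands the job in; it is judged then, once.
The state is a dict: "clock": time; "qpos": joint angles; "joint_velocities": joint speeds; "joint_efforts": joint torques, N m; "tool_pos": TCP position; "tcp_rot": TCP orientation; "ft_force": force on the tool from outside, world axes, zero at the start; "torque": the same for the moment, N m; "grip_width": finger opening in m; "grasp_force": force on a finger pad.
Only numpy, scipy, OpenCV 4.12 (cv2) and the standard library are available. Lean on these libraries where they do the work, as an engineer would, in place of code of your own. Each camera call takes 0.05 s, during which the arm holds its last target. There are 200 camera calls.

### The job

Secure the lid of the clear drying case by swinging its black turnbutton square across the lid, then take the humidity probe out of its stand and lower its steel stem upright through the grey guide collar on the lid, without the probe touching the collar or any part of the case, until the tip hangs about halfway down inside the case. Finish while still holding the probe there, steady and centred in the guide: do not let go. Leave the bottle, jar and brush where they are.

Things in the scene. Friction and masses are not known exactly. Their poses are not given: they have to be found in the camera images.
- case: Drying case of clear plastic, 180 (x) by 240 (y) by 94 mm high, fixed to the table; walls and floor 4 mm. Origin: centre of its underside, z up, x to the hinge side, -x to the front, where a white ledge (at 94 mm height, reaching 126 mm in front of the origin) carries the turnbutton. A replica fish (look only, up to 46 mm high) lies inside, nearer the front than the guide, not under it.
- lid (a joint): Hinge of the clear lid (184 by 244 by 6 mm, top at 100 mm) along the case's far top edge, rad: 0 shut, as it starts and must stay; grows as the lid lifts. It lies shut by its own weight.
- guide_mouth (a point): Centre of the top opening of the guide collar, a grey ring standing upright on the lid: 46 mm outside and 26 mm bore diameter, top 120 mm above the table (20 mm above the lid), bore 26 mm long through collar and lid (slightly wider, 31 mm, in the lid). At x 30, y -50 mm in the case frame.
- turnbutton (a joint): Angle of the black turnbutton about its upright pivot, rad: 0 when it points along the front edge (case +y), growing clockwise seen from above, to a hard stop at 1.57 where it points square across the lid (case +x). It starts between 0 and 0.6, turns with about 0.05 N m of friction and stays where it is left.
- turnbutton_pivot (a point): Point on the turnbutton's pivot axis at the top of its bar, 110 mm above the table (case frame x -108, y 0 mm). The bar is 18 mm wide, 8 mm thick (102 to 110 mm above the table) and reaches 61 mm from the pivot.
- turnbutton_peg (a point): Centre of the top end of the round upright thumb peg on the turnbutton: 14 mm diameter, standing 28 mm above the bar (110 to 138 mm above the table), 45 mm from the pivot. Push or pinch it to turn the button.
- stand: Grey block, 80 by 80 by 60 mm high, fixed to the table, with a hole (11.5 mm diameter, 50 mm deep) in the middle of its top in which the probe stands. Origin: centre of its underside.
- probe: Humidity probe, 60 to 120 g, loose, standing upright in the stand: a steel stem 10 mm in diameter and 110 mm long below a round black handle 24 mm in diameter and 62 mm long (172 mm overall). Origin at the stem's tip, z along the stem up to the handle. It stands with the tip 10 mm above the table, the handle from 120 to 182 mm.
- probe_tip (a point): The lower end of the probe's stem, on its axis (the probe's origin).
- probe_mid (a point): Point on the stem's axis 60 mm above the tip.
- probe_grip (a point): Point on the axis at mid-handle, 142 mm above the tip.
- bottle: Bystander: teal drinking bottle, 64 mm diameter, 190 mm tall, standing loose. Origin: centre of its underside.
- jar: Bystander: small ink jar with black cap, 52 mm diameter, 60 mm tall, standing loose. Origin: centre of its underside.
- brush: Bystander: brush with wooden handle, 170 mm long, lying loose. Origin on its underside near the middle, x along it.
Things that resemble listed ones, but are neither listed nor needed, are in the scene too. There is more than one size of the probe; the one meant has the size given above.

How it is judged:
By the outcome, as a careful person would: the job done as asked, in the order asked, and still so for the second after the job is handed in, while the arm keeps its last pose, push and grip.
It also fails if it takes over 59 s, if anything falls off the work surface, if the arm or the gripper's body presses on something with over 40 N, if the wrist force passes 120 N, or if a joint passes its speed limit or range.

## Working session

There is one attempt and no reset: what is moved stays moved. The work goes in short steps, Python scripts to look and compute and a shell command to move; the robot and the scene stay as the last step left them, time stands still between calls to the robot, and variables do not carry over. Pictures are saved under pics/ and viewed, at most 10 in all, crops included, and the job is handed in when it is done.

```bash
ls; mkdir -p pics; cat > h.py <<'E'
import numpy as np,cv2
from plant import get_obs,snapshot,close_job
def snap(n,save=None):
    s=snapshot(n)
    if save: cv2.imwrite('pics/'+save+'.png',s['img'])
    np.savez('last_%s.npz'%n,**s); return s
def load(n): return dict(np.load('last_%s.npz'%n))
def px2w(s,u,v,d=None):
    d=s['z_map'][int(v),int(u)] if d is None else d
    p=np.array([(u-s['cx'])/s['fx']*d,(v-s['cy'])/s['fy']*d,d,1])
    return (np.linalg.inv(s['extrinsics'])@p)[:3]
def px2z(s,u,v,z):
    T=np.linalg.inv(s['extrinsics']);r=T[:3,:3]@np.array([(u-s['cx'])/s['fx'],(v-s['cy'])/s['fy'],1]);o=T[:3,3]
    return o+r*(z-o[2])/r[2]
def w2px(s,p):
    q=s['extrinsics']@np.append(p,1);return q[0]/q[2]*s['fx']+s['cx'],q[1]/q[2]*s['fy']+s['cy']
E
python3 - <<'E'
from h import *
print(get_obs())
for n in('top','side'):
    s=snap(n,n+'0'); print(n,s['fx'],np.linalg.inv(s['extrinsics']).round(3))
E
```

```text
pics
{'clock': 0.0, 'qpos': array([-1.35771485,  0.60012816, -0.00252486,  1.60013657,  0.00181433,
        0.94290262, -0.07978451]), 'joint_velocities': array([ 1.29067611e-03, -4.31351071e-04, -8.36373091e-04, -7.60509764e-04,
       -1.00906408e-05,  2.73079939e-04, -2.80447267e-04]), 'joint_efforts': array([ 1.86491752e-04, -7.65073228e+01,  1.49776977e+00, -2.52340794e+01,
       -5.24047797e-02,  1.72342965e-02,  1.51380364e-04]), 'tool_pos': array([0.20705484, 0.69428688, 0.21775566]), 'tcp_rot': array([ 1.44350989e-01,  9.89526237e-01, -7.85891521e-04, -3.08244203e-05]), 'ft_force': array([ 0.10138438, -0.24318883, -0.18988311]), 'torque': array([-0.01867189, -0.01631559, -0.02034483]), 'grasp_force': 0.0, 'grip_width': 0.09308130551672186}
top 382.8989408946645 [[-0.017 -0.981  0.191  0.354]
 [-1.     0.02   0.011  0.03 ]
 [-0.014 -0.191 -0.981  1.185]
 [ 0.     0.     0.     1.   ]]
side 492.6097959313024 [[ 0.688 -0.453  0.567 -0.074]
 [-0.726 -0.418  0.546 -0.583]
 [-0.01  -0.787 -0.617  0.79 ]
 [ 0.     0.     0.     1.   ]]
```

View pics/top0.png

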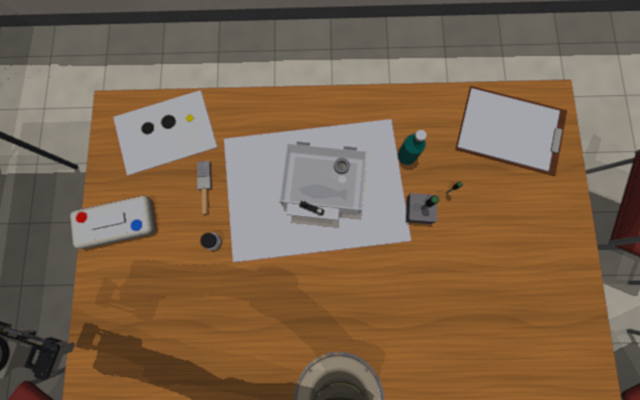

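View pics/side0.png

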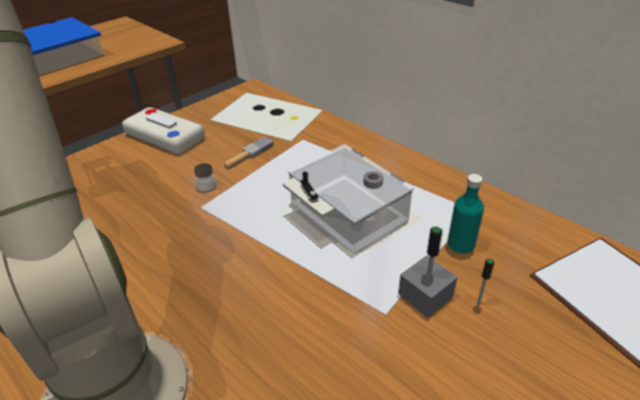

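The candidate probes are the one standing in the grey stand (top 432,202; side 434,240) and a smaller look-alike on the table (top 457,186; side 487,268). The black discs on the paper (top 148,128 and 168,122) don't match. I choose the one in the stand. The case is at top (325,185), with the collar at (341,166) and the turnbutton at (312,208).

```bash
python3 - <<'E'
from h import *
t=load('top')['img'];s=load('side')['img']
a=cv2.resize(t[135:235,270:470],None,fx=4,fy=4,interpolation=cv2.INTER_CUBIC)[:, :800]
cv2.imwrite('pics/c1.png',a)
b=cv2.resize(s[140:320,270:510],None,fx=3.33,fy=3.33,interpolation=cv2.INTER_CUBIC)
cv2.imwrite('pics/c2.png',b)
S=load('top')
for n,u,v in [('collar',336,161),('collar2',341,159),('peg',305,205),('bar',318,210),('ledge',335,215),('stand',415,215),('probe',434,200),('small',459,184)]:
    print(n,px2w(S,u,v).round(3))
E
```

```text
collar [ 0.671 -0.007  0.123]
collar2 [ 0.676 -0.021  0.124]
peg [0.542 0.083 0.134]
bar [0.53  0.047 0.114]
ledge [ 0.518 -0.001  0.095]
stand [ 0.518 -0.238  0.061]
probe [ 0.54  -0.262  0.184]
small [ 0.595 -0.352  0.127]
```

View pics/c1.png

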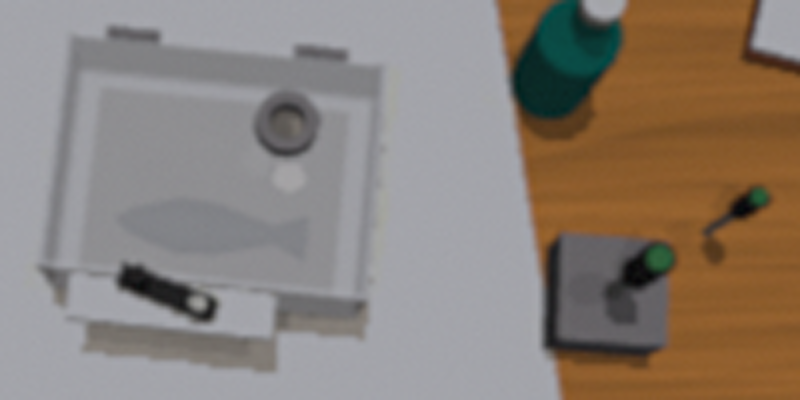

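View pics/c2.png

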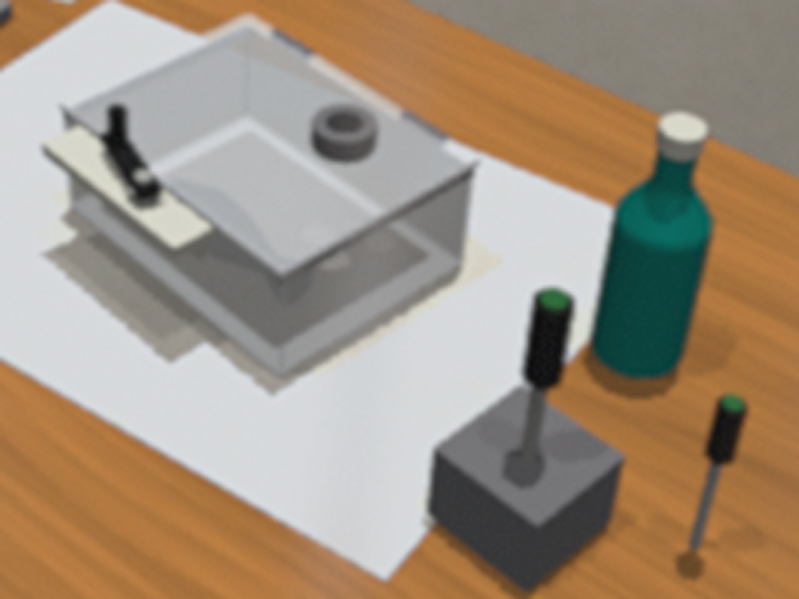

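```bash
python3 - <<'E'
from h import *
S=load('top')
f=lambda x,y,z:px2z(S,270+x/4,135+y/4,z)
C=f(286,123,.12);P=f(200,303,.11);K=f(130,273,.138);H=f(658,258,.182)
B1=f(72,38,.1);B2=f(383,66,.1);F1=f(40,267,.1);F2=f(365,303,.1);bt=f(603,3,.19)
for n,p in zip('collar piv peg probe b1 b2 f1 f2 bottle'.split(),(C,P,K,H,B1,B2,F1,F2,bt)):print(n,p.round(4))
d=(C-P)[:2]; yaw=np.arctan2(d[1],d[0])-np.arctan2(-.05,.138)
print('dist',np.hypot(*d),'exp',np.hypot(.138,.05),'yaw',np.degrees(yaw), np.degrees([np.arctan2(*(a-b)[:2]*[-1,1]) for a,b in((B1,B2),(F1,F2))]))
k=(K-P)[:2];print('pegdist',np.hypot(*k),'ang', np.pi/2+yaw-np.arctan2(k[1],k[0]))
s=load('side')
g=lambda x,y,z:px2z(s,270+x/3.333,140+y/3.333,z)
for n,p in dict(collar=g(344,123,.12),piv=g(146,178,.11),peg=g(117,108,.138),probe=g(553,299,.182),bottle=g(683,125,.19)).items():print('side',n,p.round(4))
E
```

```text
collar [ 0.657  -0.0225  0.12  ]
piv [0.5287 0.0418 0.11  ]
peg [0.5462 0.0898 0.138 ]
probe [ 0.5412 -0.2636  0.182 ]
b1 [0.7315 0.1336 0.1   ]
b2 [ 0.7048 -0.0962  0.1   ]
f1 [0.5589 0.1569 0.1   ]
f2 [ 0.528  -0.0762  0.1   ]
bottle [ 0.7171 -0.2371  0.19  ]
dist 0.14356287558427155 exp 0.1467787450552702 yaw -6.694635145468512 [-6.6476202  -7.54971723]
pegdist 0.05108965874383484 ang 0.23323911131416697
side collar [ 0.6578 -0.023   0.12  ]
side piv [0.53   0.0433 0.11  ]
side peg [0.5467 0.0867 0.138 ]
side probe [ 0.5411 -0.2626  0.182 ]
side bottle [ 0.721 -0.236  0.19 ]
```

```bash
python3 -m crank '[[[1.7,-3.05,0,0,0,2.85,0.5],[1.7,-3.05,0,0,0,2.85,0.5],[1.7,-3.05,0,0,0,2.85,0.5],[1.7,-3.05,0,0,0,2.85,0.5],[1.7,-3.05,0,0,0,2.85,0.5],[1.7,-3.05,0,0,0,2.85,0.5],[1.7,-3.05,0,0,0,2.85,0.5],[1.7,-3.05,0,0,0,2.85,0.5],[1.7,-3.05,0,0,0,2.85,0.5],[1.7,-3.05,0,0,0,2.85,0.5],[1.7,-3.05,0,0,0,2.85,0.5],[1.7,-3.05,0,0,0,2.85,0.5],[1.7,-3.05,0,0,0,2.85,0.5],[1.7,-3.05,0,0,0,2.85,0.5],[1.7,-3.05,0,0,0,2.85,0.5],[1.7,-3.05,0,0,0,2.85,0.5],[1.7,-3.05,0,0,0,2.85,0.5],[1.7,-3.05,0,0,0,2.85,0.5],[1.7,-3.05,0,0,0,2.85,0.5],[1.7,-3.05,0,0,0,2.85,0.5]]]'
python3 -m crank '[[[0,0,0,0,0,0,0.5],[0,0,0,0,0,0,0.5]]]'
python3 - <<'E'
from h import *
s=snap('wrist','w1');print(np.linalg.inv(s['extrinsics']).round(3))
E
```

```text
clock: 1.77
tool_pos: [0.5476, 0.083, 0.2185]
tcp_rot: [-0.346, 0.938, 0.0, -0.0]
ft_force: [0.1, 0.9, -0.7]
grip_width: 0.0464
grasp_force: 0.0
clock: 1.93
tool_pos: [0.5477, 0.0824, 0.2182]
tcp_rot: [-0.343, 0.939, -0.0, -0.0]
ft_force: [-0.2, -0.3, 0.8]
grip_width: 0.0466
grasp_force: 0.0
[[-0.645  0.732  0.22   0.487]
 [ 0.764  0.618  0.185  0.03 ]
 [-0.     0.287 -0.958  0.384]
 [ 0.     0.     0.     1.   ]]
```

View pics/w1.png

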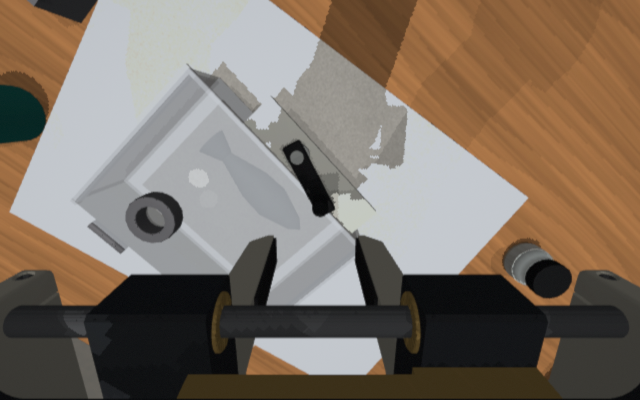

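The wrist view shows the turnbutton pivot at (297,157), the peg at about (320,208) and the collar at (154,216).

```bash
python3 - <<'E'
from h import *
S=load('wrist')
print('piv',px2z(S,296,157,.11),'peg',px2z(S,320,209,.138),px2w(S,320,209),'collar',px2z(S,154,217,.12))
print(px2z(S,322,210,.11), [px2w(S,u,v).round(3) for u,v in((318,203),(322,207),(318,211),(310,185))])
E
```

```text
piv [0.53014433 0.04393355 0.11      ] peg [0.54672115 0.0856636  0.138     ] [0.54656758 0.08552167 0.13862924] collar [ 0.65452452 -0.02089995  0.12      ]
[0.55309638 0.09405568 0.11      ] [array([0.544, 0.081, 0.138]), array([0.545, 0.086, 0.137]), array([0.549, 0.086, 0.137]), array([0.542, 0.07 , 0.109])]
```

```bash
python3 -m crank '[[[-0.1,0.3,-2.5,0,0,0,0.5],[0,0,-2.5,0,0,0,0.5],[0,0,-2.5,0,0,0,0.5],[0,0,-2.6,0,0,0,0.5],[0,0,0,0,0,0,0.6],[0,0,0,0,0,0,0.78],[0,0,0,0,0,0,0.78],[0,0,0,0,0,0,0.78],[0,0,0,0,0,0,0.78]]]' 10
```

```text
clock: 2.73
tool_pos: [0.5469, 0.0882, 0.1191]
tcp_rot: [-0.345, 0.938, -0.0, 0.001]
ft_force: [0.5, 1.3, 0.3]
grip_width: 0.0216
grasp_force: 0.0
```

```bash
python3 -m crank '[[[0.3,-0.14,0,0,0,-3,0.78],[0.3,-0.14,0,0,0,-3,0.78],[0.32,-0.22,0,0,0,-3,0.78],[0.32,-0.22,0,0,0,-3,0.78],[0.28,-0.28,0,0,0,-3,0.78],[0.28,-0.28,0,0,0,-3,0.78],[0.22,-0.32,0,0,0,-3,0.78],[0.22,-0.32,0,0,0,-3,0.78],[0.17,-0.36,0,0,0,-3,0.78],[0.17,-0.36,0,0,0,-3,0.78],[0.1,-0.38,0,0,0,-3,0.78],[0.1,-0.38,0,0,0,-3,0.78],[0.03,-0.39,0,0,0,-3,0.78],[0.03,-0.39,0,0,0,-3,0.78],[-0.02,-0.28,0,0,0,-3,0.78],[-0.02,-0.28,0,0,0,-2,0.78],[0,0,0,0,0,0,0.78]]]'
```

```text
clock: 4.15
tool_pos: [0.5749, 0.0402, 0.1186]
tcp_rot: [0.059, 0.998, 0.0, 0.001]
ft_force: [0.5, 0.3, -0.4]
grip_width: 0.0206
grasp_force: 0.2
```

```bash
python3 - <<'E'
from h import *
S=snap('wrist','w2')
E
```

```text
(no output)
```

View pics/w2.png

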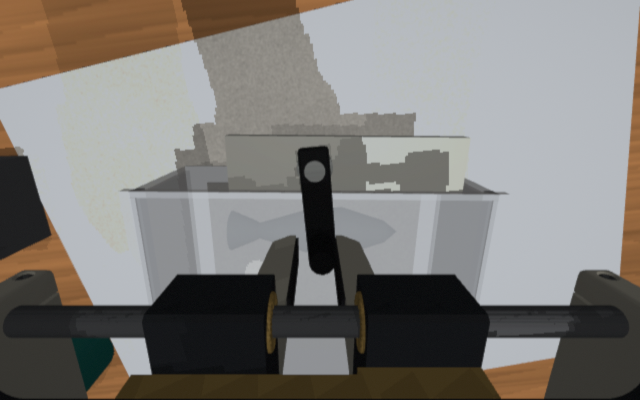

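The wrist view shows the bar running from the pivot (314,171) to its tip (322,268), a few degrees short of square. I'll push on until it reaches the stop.

```bash
python3 -m crank '[[[-0.03,-0.25,0,0,0,0,0.78],[-0.03,-0.25,0,0,0,0,0.78],[0,0,0,0,0,0,0.78]]]'; python3 -m crank '[[[-0.03,-0.25,0,0,0,0,0.78],[0,0,0,0,0,0,0.78]]]'
```

```text
clock: 4.45
tool_pos: [0.5738, 0.0358, 0.1178]
tcp_rot: [0.057, 0.998, 0.0, 0.0]
ft_force: [1.4, 2.0, 2.5]
grip_width: 0.0207
grasp_force: 1.1
clock: 4.62
tool_pos: [0.5739, 0.0354, 0.1179]
tcp_rot: [0.056, 0.998, 0.001, 0.001]
ft_force: [1.6, 9.5, 1.1]
grip_width: 0.0203
grasp_force: 4.5
```

```bash
python3 -m crank '[[[0,0.4,0,0,0,0,0.6],[0,0,0,0,0,0,0.6],[0,0,2,0,0,0,0.5],[0,0,3.8,0,0,0,0.3],[0,0,3.8,0,0,0,0.3],[0,0,3.8,0,0,0,0.3],[-0.33,-3,1.8,0,0,0,0.3],[-0.33,-3,0,0,0,0,0.3],[-0.33,-3,0,0,0,0,0.3],[-0.33,-3,0,0,0,0,0.3],[-0.33,-3,0,0,0,0,0.3],[-0.33,-3,0,0,0,0,0.3],[-0.33,-3,0,0,0,0,0.3],[-0.33,-3,0,0,0,0,0.3],[-0.33,-3,0,0,0,0,0.3],[-0.33,-3,0,0,0,0,0.3],[0,0,0,0,0,0,0.3],[0,0,0,0,0,0,0.3]]]'
python3 - <<'E'
from h import *
w=snap('wrist');t=snap('top')
cv2.imwrite('pics/w3.png',np.hstack([w['img'][::1,120:520],cv2.resize(t['img'][150:240,280:370],(400,400),interpolation=cv2.INTER_CUBIC)]))
E
```

```text
clock: 6.12
tool_pos: [0.5388, -0.2655, 0.2692]
tcp_rot: [0.06, 0.998, -0.0, -0.001]
ft_force: [-0.2, 0.6, -0.2]
grip_width: 0.0653
grasp_force: 0.0
```

View pics/w3.png

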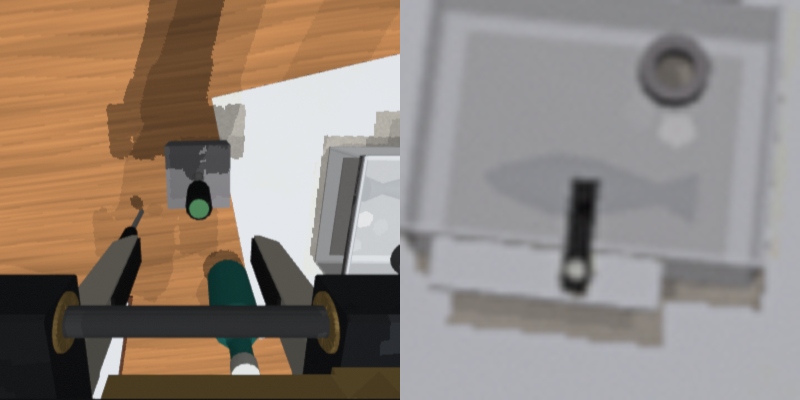

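The turnbutton is square across the lid: pivot at right-panel (575,270), tip at (585,185). The probe's green cap is at wrist pixel (319,208).

```bash
python3 - <<'E'
from h import *
S=load('wrist');print(px2z(S,319,208,.182),px2w(S,319,208),get_obs()['tool_pos'])
m=(S['z_map']>0);import itertools
P=np.array([px2w(S,u,v) for u in range(300,340) for v in range(190,230)]);P=P[(P[:,2]>.176)&(P[:,2]<.19)];print(len(P),P.mean(0),P.min(0),P.max(0))
E
```

```text
[ 0.54230722 -0.26334164  0.182     ] [ 0.54208498 -0.26332229  0.18267949] [ 0.53986477 -0.2625406   0.26926052]
567 [ 0.54139884 -0.26363865  0.18196989] [ 0.53053322 -0.27533541  0.17617086] [ 0.55463044 -0.25213669  0.18469012]
```

```bash
python3 -m crank '[[[0.2,0,-3.4,0,0,0,0.3],[0,0,-3.4,0,0,0,0.3],[0,0,-3.4,0,0,0,0.3],[0,0,-3.4,0,0,0,0.3],[0,0,0,0,0,0,0.5],[0,0,0,0,0,0,0.7],[0,0,0,0,0,0,0.85],[0,0,0,0,0,0,1],[0,0,0,0,0,0,1],[0,0,0,0,0,0,1],[0,0,0,0,0,0,1]]]' 30
```

```text
clock: 7.13
tool_pos: [0.5427, -0.2633, 0.1348]
tcp_rot: [0.058, 0.998, -0.0, 0.001]
ft_force: [-0.1, -0.0, 3.5]
grip_width: 0.0237
grasp_force: 30.1
```

```bash
python3 -m crank '[[[0,0,1,0,0,0,1],[0,0,1.5,0,0,0,1],[0,0,1.5,0,0,0,1],[0,0,2,0,0,0,1],[0,0,2,0,0,0,1],[0,0,2,0,0,0,1],[0,0,2,0,0,0,1],[0,0,2,0,0,0,1],[0,0,2,0,0,0,1],[0,0,1,0,0,0,1]]]'
python3 -m crank '[[[0.5,1,0,0,0,0,1],[0.8,1.7,0,0,0,0,1],[0.95,2,0,0,0,0,1],[0.95,2,0,0,0,0,1],[0.95,2,0,0,0,0,1],[0.95,2,0,0,0,0,1],[0.95,2,0,0,0,0,1],[0.95,2,0,0,0,0,1],[0.95,2,0,0,0,0,1],[0.95,2,0,0,0,0,1],[0.95,2,0,0,0,0,1],[0.8,1.7,0,0,0,0,1],[0.5,1,0,0,0,0,1],[0.35,0.7,0,0,0,0,1],[0,0,0,0,0,0,1],[0,0,0,0,0,0,1],[0,0,0,0,0,0,1]]]'
python3 - <<'E'
from h import *
w=snap('wrist');t=snap('side')
cv2.imwrite('pics/p1.png',np.hstack([w['img'][100:400,200:480],cv2.resize(t['img'][70:220,290:490],(500,375),interpolation=cv2.INTER_CUBIC)[:300]]))
E
```

```text
clock: 7.97
tool_pos: [0.5427, -0.2635, 0.3069]
tcp_rot: [0.058, 0.998, -0.0, 0.002]
ft_force: [0.5, -0.3, -0.5]
grip_width: 0.0237
grasp_force: 30.0
clock: 9.38
tool_pos: [0.6568, -0.0236, 0.3035]
tcp_rot: [0.058, 0.998, -0.0, -0.0]
ft_force: [0.5, 0.1, -0.6]
grip_width: 0.0237
grasp_force: 30.0
```

View pics/p1.png

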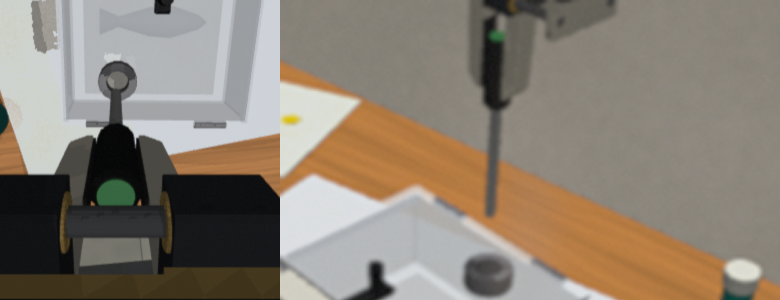

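The wrist crop shows the stem tip over the collar at about (116,85). The side crop shows the stem from (495,106) down to its tip at (491,214), with the collar at (489,265). Next I'll check the tilt and offset numerically.

```bash
cat > stem.py <<'E'
from h import *
def stem(s,u0,u1,v0,v1,zlo,zhi,c,r=.04):
    vv,uu=np.mgrid[v0:v1,u0:u1];d=s['z_map'][v0:v1,u0:u1]
    X=np.stack([(uu-s['cx'])/s['fx']*d,(vv-s['cy'])/s['fy']*d,d,np.ones_like(d)],-1).reshape(-1,4)
    P=(np.linalg.inv(s['extrinsics'])@X.T).T[:,:3];o=np.linalg.inv(s['extrinsics'])[:3,3]
    k=(np.hypot(P[:,0]-c[0],P[:,1]-c[1])<r)&(P[:,2]>zlo)&(P[:,2]<zhi);return P[k],o
def fitcyl(P,R):   # axis x=a+b z', y=c+d z'
    from scipy.optimize import least_squares
    z0=P[:,2].mean();f=lambda q:np.hypot(P[:,0]-q[0]-q[1]*(P[:,2]-z0),P[:,1]-q[2]-q[3]*(P[:,2]-z0))-R
    return f,z0,least_squares
E
python3 - <<'E'
from stem import *
c=get_obs()['tool_pos'];print('tool',c)
for n in('side','wrist'):
    s=load(n)
    for nm,R,lo,hi in(('stem',.005,c[2]-.12,c[2]-.022),('handle',.012,c[2]-.006,c[2]+.05)):
        P,o=stem(s,150,500,50,400,lo,hi,c,.03 if nm=='stem' else .02)
        if len(P)<20: print(n,nm,len(P));continue
        f,z0,ls=fitcyl(P,R);d=(P.mean(0)-o)[:2];d/=np.hypot(*d);m=P.mean(0)[:2]+d*R*.8
        q=ls(f,[m[0],0,m[1],0],loss='soft_l1',f_scale=.002).x
        zt=c[2]+.019-.142
        print(n,nm,len(P),'z',P[:,2].min().round(3),'mid',q[[0,2]].round(4),'slope',q[[1,3]].round(3),'at tip',(q[0]+q[1]*(zt-z0)).round(4),(q[2]+q[3]*(zt-z0)).round(4))
    P,o=stem(s,150,500,50,400,.117,.126,(.657,-.023),.03)
    (cx,cy),r=cv2.minEnclosingCircle(P[:,:2].astype(np.float32));
    print(n,'collar top',len(P),P.mean(0).round(4),'circ',round(cx,4),round(cy,4),round(r,4), 'z',np.median(P[:,2]))
E
```

```text
tool [ 0.65691875 -0.02355752  0.30376246]
side stem 182 z 0.184 mid [ 0.6546 -0.0232] slope [ 0.007 -0.002] at tip 0.6542 -0.023
side handle 321 z 0.298 mid [ 0.6544 -0.022 ] slope [-0.003  0.028] at tip 0.6549 -0.0261
side collar top 154 [ 0.6565 -0.0236  0.1205] circ 0.6573 -0.0229 0.0244 z 0.12042517401956038
wrist stem 394 z 0.184 mid [ 0.6568 -0.024 ] slope [0.001 0.001] at tip 0.6567 -0.0241
wrist handle 4854 z 0.298 mid [ 0.6573 -0.0238] slope [ 0.059 -0.003] at tip 0.6481 -0.0233
wrist collar top 708 [ 0.658  -0.0221  0.1195] circ 0.6608 -0.0229 0.0231 z 0.11949962803702868
```

The stem is vertical and the tip is about 3.5 mm short in x. I'll correct that, go down to just above the collar and look again.

```bash
python3 -m crank '[[[0.15,0.05,-1,0,0,0,1],[0.15,0.05,-1,0,0,0,1],[0,0,-1,0,0,0,1],[0,0,-1,0,0,0,1],[0,0,-0.5,0,0,0,1],[0,0,0,0,0,0,1],[0,0,0,0,0,0,1],[0,0,0,0,0,0,1]]]'
python3 - <<'E'
from stem import *
c=get_obs()['tool_pos']
for n in('side','wrist','top'):
    s=snap(n)
    P,o=stem(s,100,500,50,400,.14,c[2]-.022,c,.03)
    if len(P)>20:
        f,z0,ls=fitcyl(P,.005);d=(P.mean(0)-o)[:2];d/=np.hypot(*d);m=P.mean(0)[:2]+d*.004
        q=ls(f,[m[0],0,m[1],0],loss='soft_l1',f_scale=.002).x
        print(n,len(P),P[:,2].min(),'stem',q.round(4))
    P,o=stem(s,100,500,50,400,.117,.124,(.659,-.023),.03)
    if len(P)>9:(cx,cy),r=cv2.minEnclosingCircle(P[:,:2].astype(np.float32));print('collar',len(P),P.mean(0).round(4),round(cx,4),round(cy,4),round(r,4))
w=load('wrist');t=load('side')
cv2.imwrite('pics/p2.png',np.hstack([cv2.resize(w['img'][130:280,260:380],(480,600)),cv2.resize(t['img'][120:220,345:398],(318,600),interpolation=cv2.INTER_CUBIC)]))
E
```

```text
clock: 10.15
tool_pos: [0.6605, -0.0211, 0.2589]
tcp_rot: [0.058, 0.998, 0.0, 0.0]
ft_force: [0.4, -0.2, -1.1]
grip_width: 0.0234
grasp_force: 30.0
side 164 0.14037160133783821 stem [ 0.6587 -0.001  -0.0206 -0.0149]
collar 150 [ 0.6564 -0.0239  0.1204] 0.6588 -0.0229 0.0244
wrist 392 0.14044648572693047 stem [ 6.606e-01 -2.000e-04 -2.160e-02  0.000e+00]
collar 901 [ 0.6578 -0.0224  0.1195] 0.6604 -0.0228 0.0228
```

View pics/p2.png

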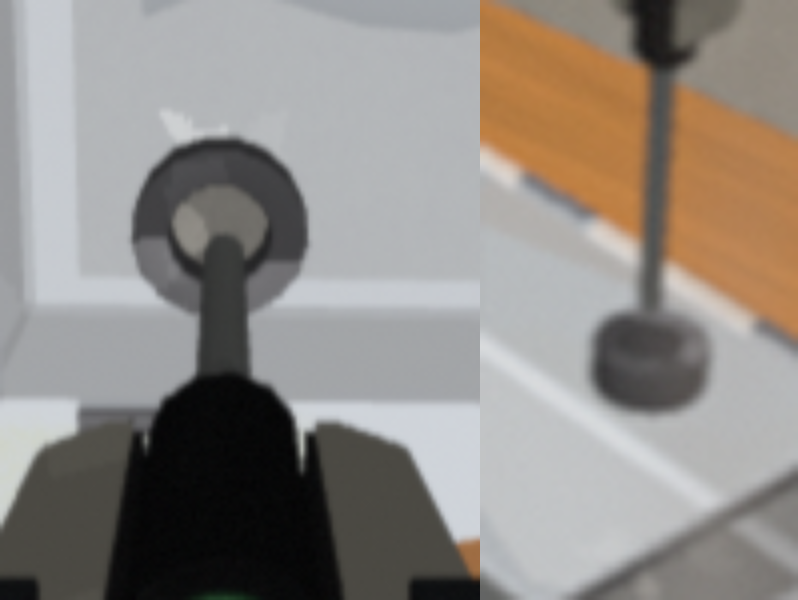

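```bash
python3 - <<'E'
from h import *
w=load('wrist');print(px2z(w,260+220/4,130+225/4,.12))
# outer cylinder top/bottom: bore top edge approx rows 183..285
print(px2z(w,260+219/4,130+184/4,.12),px2z(w,260+172/4,130+228/4,.12),px2z(w,260+270/4,130+228/4,.12))
t=load('side');print(px2z(t,345+650/6,120+336/6,.12),px2z(t,345+612/6-80,120,.12)[:0])
for p in ((.6595,-.0225,.12),): print(np.array(w2px(w,p))*4-[1040,520], (np.array(w2px(t,p))-[345,120])*6+[480,0])
E
python3 -m crank '[[[0,-0.12,0,0,0,0,1],[0,0,0,0,0,0,1],[0,0,0,0,0,0,1]]]'
```

```text
[ 0.65775767 -0.02179556  0.12      ]
[ 0.64711534 -0.02081929  0.12      ] [ 0.65714125 -0.03407143  0.12      ] [ 0.66000215 -0.00919427  0.12      ]
[ 0.78536805 -0.15615501  0.12      ] []
[218.04656013 231.8712844 ] [651.08939673 338.96979925]
clock: 10.55
tool_pos: [0.6603, -0.0225, 0.2588]
tcp_rot: [0.058, 0.998, -0.0, 0.0]
ft_force: [0.9, 0.1, -0.5]
grip_width: 0.0234
grasp_force: 30.0
```

```bash
python3 -m crank '[[[0,0,-0.7,0,0,0,1],[0,0,-0.7,0,0,0,1],[0,0,-0.7,0,0,0,1],[0,0,-0.7,0,0,0,1],[0,0,-0.7,0,0,0,1],[0,0,0,0,0,0,1],[0,0,0,0,0,0,1]]]'
python3 -m crank '[[[0,0,-0.7,0,0,0,1],[0,0,-0.7,0,0,0,1],[0,0,-0.7,0,0,0,1],[0,0,-0.7,0,0,0,1],[0,0,-0.7,0,0,0,1],[0,0,-0.7,0,0,0,1],[0,0,-0.7,0,0,0,1],[0,0,-0.3,0,0,0,1],[0,0,0,0,0,0,1],[0,0,0,0,0,0,1],[0,0,0,0,0,0,1],[0,0,0,0,0,0,1]]]'
python3 - <<'E'
from h import *
w=snap('wrist');t=snap('side');p=snap('top')
cv2.imwrite('pics/p3.png',np.hstack([cv2.resize(w['img'][130:280,260:380],(400,500)),cv2.resize(t['img'][120:245,330:425],(380,500),interpolation=cv2.INTER_CUBIC)]))
E
```

```text
clock: 11.13
tool_pos: [0.66, -0.0223, 0.2229]
tcp_rot: [0.058, 0.998, -0.0, -0.001]
ft_force: [-0.7, -0.5, 0.3]
grip_width: 0.0237
grasp_force: 30.0
clock: 12.13
tool_pos: [0.6605, -0.0223, 0.1721]
tcp_rot: [0.058, 0.998, 0.0, 0.0]
ft_force: [0.8, 0.3, -0.5]
grip_width: 0.0237
grasp_force: 30.0
```

View pics/p3.png

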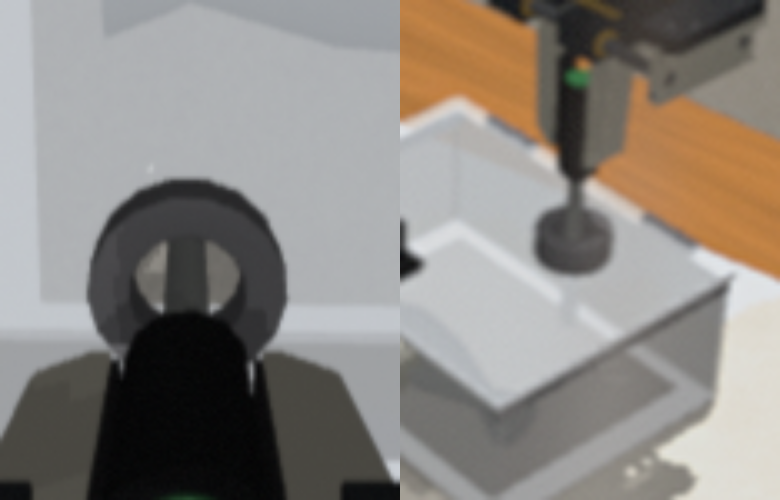

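The wrist crop shows the stem (column 187) centred in the bore (columns 135–240). The side crop shows the stem at column 576 against a ring centre of 573, so about 1 mm off. The wrist shows no contact force and the tip is at about 0.049 m, so I'm handing in.

```bash
python3 -c "
from plant import *
print(close_job())"
```

```text
the job is handed in; nothing more can be done
None
```

I turned the turnbutton to its stop, square across the lid, and the arm is still holding the probe upright, centred in the guide to about 1 mm with its tip about 49 mm above the table; the wrist showed no contact force on the way in, and I handed the job in at about 12 s (no verdict was returned).

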